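# Sort the condiment tubs by weight and press the full ones shut

## Task

The black condiment tubs on the counter all look alike: lift each one by its sides to feel whether it is full or empty, and stand the full ones upright on the white chopping board and the empty ones upright in the cream tray. Once all are sorted, use the wooden press to push the lid of every full tub squarely in until it is fully home and level, leaving the empties' lids up for refilling and keeping the gripper off every lid, then stand the press back upright in the middle of its dark rest plate. Leave the other things on the counter where they are.

Things in the scene. Friction and masses are not known exactly. Their poses are not given: they have to be found in the camera images.
- tub_a: One of up to five outwardly identical round black tubs (some may be absent: None); straight-sided, diameter 58 mm, 60 mm tall to the rim; origin at the centre of its underside, z up. Full or empty, which only its weight tells: a full tub with its lid weighs 0.25 to 0.34 kg, an empty one 0.04 to 0.07 kg.
- lid_a: White press-in lid of tub_a: disc of diameter 50 mm, 4 mm thick; origin at the centre of the disc's underside, z normal to it; its top face lies 72 mm above the tub's underside while up, 64 mm when home. It cannot come off the tub. At the start it stands about 8 mm proud of the rim and leans by up to 5 degrees; home, its disc lies level on the rim.
- lid_a_in (a joint): How far lid_a is pushed into its tub, m: 0 up, 0.008 fully home. It resists with about 10 N all the way, stays where it is left and stops dead at home; pressed off centre it goes in crooked, a flat press levels it first.
- tub_b: One of up to five outwardly identical round black tubs (some may be absent: None); straight-sided, diameter 58 mm, 60 mm tall to the rim; origin at the centre of its underside, z up. Full or empty, which only its weight tells: a full tub with its lid weighs 0.25 to 0.34 kg, an empty one 0.04 to 0.07 kg.
- lid_b: White press-in lid of tub_b: disc of diameter 50 mm, 4 mm thick; origin at the centre of the disc's underside, z normal to it; its top face lies 72 mm above the tub's underside while up, 64 mm when home. It cannot come off the tub. At the start it stands about 8 mm proud of the rim and leans by up to 5 degrees; home, its disc lies level on the rim.
- lid_b_in (a joint): How far lid_b is pushed into its tub, m: 0 up, 0.008 fully home. It resists with about 10 N all the way, stays where it is left and stops dead at home; pressed off centre it goes in crooked, a flat press levels it first.
- tub_c: One of up to five outwardly identical round black tubs (some may be absent: None); straight-sided, diameter 58 mm, 60 mm tall to the rim; origin at the centre of its underside, z up. Full or empty, which only its weight tells: a full tub with its lid weighs 0.25 to 0.34 kg, an empty one 0.04 to 0.07 kg.
- lid_c: White press-in lid of tub_c: disc of diameter 50 mm, 4 mm thick; origin at the centre of the disc's underside, z normal to it; its top face lies 72 mm above the tub's underside while up, 64 mm when home. It cannot come off the tub. At the start it stands about 8 mm proud of the rim and leans by up to 5 degrees; home, its disc lies level on the rim.
- lid_c_in (a joint): How far lid_c is pushed into its tub, m: 0 up, 0.008 fully home. It resists with about 10 N all the way, stays where it is left and stops dead at home; pressed off centre it goes in crooked, a flat press levels it first.
- tub_d: One of up to five outwardly identical round black tubs (some may be absent: None); straight-sided, diameter 58 mm, 60 mm tall to the rim; origin at the centre of its underside, z up. Full or empty, which only its weight tells: a full tub with its lid weighs 0.25 to 0.34 kg, an empty one 0.04 to 0.07 kg.
- lid_d: White press-in lid of tub_d: disc of diameter 50 mm, 4 mm thick; origin at the centre of the disc's underside, z normal to it; its top face lies 72 mm above the tub's underside while up, 64 mm when home. It cannot come off the tub. At the start it stands about 8 mm proud of the rim and leans by up to 5 degrees; home, its disc lies level on the rim.
- lid_d_in (a joint): How far lid_d is pushed into its tub, m: 0 up, 0.008 fully home. It resists with about 10 N all the way, stays where it is left and stops dead at home; pressed off centre it goes in crooked, a flat press levels it first.
- tub_e: One of up to five outwardly identical round black tubs (some may be absent: None); straight-sided, diameter 58 mm, 60 mm tall to the rim; origin at the centre of its underside, z up. Full or empty, which only its weight tells: a full tub with its lid weighs 0.25 to 0.34 kg, an empty one 0.04 to 0.07 kg.
- lid_e: White press-in lid of tub_e: disc of diameter 50 mm, 4 mm thick; origin at the centre of the disc's underside, z normal to it; its top face lies 72 mm above the tub's underside while up, 64 mm when home. It cannot come off the tub. At the start it stands about 8 mm proud of the rim and leans by up to 5 degrees; home, its disc lies level on the rim.
- lid_e_in (a joint): How far lid_e is pushed into its tub, m: 0 up, 0.008 fully home. It resists with about 10 N all the way, stays where it is left and stops dead at home; pressed off centre it goes in crooked, a flat press levels it first.
- press: Wooden lid press: flat round foot of diameter 62 mm and 14 mm thick, with an upright handle of diameter 26 mm from 14 to 74 mm above the underside, 0.16 kg; origin at the centre of the foot's underside, z up the handle.
- rest: Fixed dark wooden rest plate of the press, 100 x 100 mm, 4 mm high; origin at the centre of its underside (on the table).
- board: Fixed white chopping board, 280 mm (x) by 170 mm (y), 12 mm high; origin at the centre of its underside, its top 12 mm above.
- tray: Fixed cream open tray, 280 mm (x) by 170 mm (y) outside, 28 mm high, walls and floor 5 mm; origin at the centre of its underside, inner floor 5 mm above.
- bottle: Bystander, to be left alone: amber sauce bottle, diameter 60, height 170; origin at the centre of its underside.
- shaker: Bystander, to be left alone: glass shaker jar with steel cap, diameter 50, height 85; origin at the centre of its underside.
- vial_l: Bystander, to be left alone: small amber jar, diameter 34, height 50; origin at the centre of its underside.
- vial_r: Bystander, to be left alone: another small amber jar, diameter 34, height 50; origin at the centre of its underside.

How it is judged:
By the outcome, as a careful person would: the job done as asked, in the order asked, and still so for the second after the job is handed in, with the robot touching nothing.
Of tub_a, tub_b, tub_c, tub_d, tub_e only 4 to 5 are there at a start; the rules pass over those that are not, and their reading is None.
At some moment in a run one of tub_a, tub_b, tub_c, tub_d, tub_e, press may be knocked a few centimetres aside while the robot is not near it.
It also fails if it takes over 200 s, if anything falls off the work surface, if the arm or the gripper's body presses on something with over 40 N, if the wrist force passes 120 N, or if a joint passes its speed limit or range.

## Robot

A 6-joint arm with a two-finger parallel gripper is mounted at the origin on the work surface. World frame = base frame: x ahead of the robot, y to its left, z up, the work surface at z = 0. Lengths are in mm, angles in rad, forces in N, time in s.
With the tool pointing down it reaches from about 350 to 975 mm from the base axis. Payload 7.1 kg.
Tool frame: the origin (TCP) lies at the very end of the fingers, on their centre line; the grasp point (between the pads) lies 19 mm behind it (ctrl.grasp_offset is the distance from the TCP to the grasp point, in mm); z points along the fingers, y is the line along which they close (so a half turn about z gives the same grasp; the last joint's range is limited). The gripper opens to 88 mm and grips with 3 to 60 N. Pads are 20 mm wide; open, the fingers measure 115 mm over their backs; the gripper's body (75 mm by 178 mm) begins 61 mm behind the grasp point.
Start: joints at [-1.269, 0.423, 1.63, -0, 1.089, -0.019], TCP at [197.096, -593.092, 222.675] pointing down, gripper open.
Joint ranges: [-3, 3], [-0.9, 2.11], [0.09, 2.58], [-1.31, 4.45], [0.11, 2.69], [-2.54, 2.54]. Speed limits (rad/s): [2.39, 2.39, 3.01, 3.14, 3.14, 3.14].

## Interface

Orientations are given as a rotation vector (axis times angle).
In Python, from workcell import ctrl, viewer, ticket, models gives the robot as it stands.
- The arm moves only by the tool play_rows, never from a script. Its arguments are lists of equal length, an entry for each row: "dp": the shift along the world's x, y, z in mm, a list of three; "yaw": the turn about the world's z in degrees. In form: {"dp": [[tx, ty, tz], ...], "yaw": [yaw, ...]}. A call has 1 to 8 rows; each row shifts and turns the commanded pose from where the row before left it; what a row does not reach is not made up. A row lasts 1/12 s, in which the tool goes at most 41.7 mm and 7.16 degrees, less where a joint would pass 70% of its speed; a pose out of reach is approached as far as the arm can. A call is refused whole if a number of a shift passes 41.7 or a number of a turn 7.16, either way. A call with a gripper value outside its range is refused whole. "gripper" is the closure, from 0 (fully open) to 1 (shut), set as the call begins (left out, the last holds). The fingers move at their own pace and stop on an object; the grip force is fixed at half the most. Time passes only in rows, so rows that do not move let the fingers close. It gives the time, the measured TCP pose, the force, the opening and the grip force at its end, in the units of the state.
- ctrl.get_obs(): the state, without advancing time (a new reading comes with each control period).
- viewer.get_image(name): name is "side" or "top"; returns a dict with "pixels" (420x560x3 uint8, red, green, blue), "range_z" (420x560 float32, mm along the optical axis (not along the pixel's ray), 0 where there is no reading), "fx", "fy", "cx", "cy" (pixels), "T" (4x4, takes a point from camera to world coordinates). Camera axes: x right, y up, looking along -z (the intrinsics and any distortion apply to the point x, -y, -z); pixel columns grow to the right and rows downward; lengths in mm; the calibration is good to about 2 mm. A picture is of the moment at which its call begins.
- ticket.close_job(): hands the job in; it is judged then, once.
Trained networks look in a picture, given as the dict that the camera call returned (one of the last four; its "shot" number tells which), for a name from the list of things; names that differ only in an ending like _2 or _b are one class to them, and where a whole thing is asked for, a point or a joint stands for the part that bears it (a point fixed in the world has none). Each returns a list of dicts, best first, with "conf" (0 to 1); they miss things now and then, are a little off and sometimes report something else, mostly with a low value. They report only what shows in the picture. A call takes as long as a camera call.
- models.look_for(picture, name): "bbox" ([centre column, centre row, width, height] in pixels, round what is visible of it).
- models.landmark_of(picture, name): "location" ([column, row] in pixels: a listed point, or the origin of a listed thing).
The state is a dict: "t": time; "qpos": joint angles; "qvel": joint speeds; "joint_torque": joint torques, N m; "ee_pos": TCP position; "orientation": TCP orientation; "ft_force": force on the tool from outside, world axes, zero at the start; "moment": the same for the moment, N m; "width": finger opening in mm; "grasp_force": force on a finger pad.
Only numpy, scipy, OpenCV 4.12 (cv2) and the standard library are available. Lean on these libraries where they do the work, as an engineer would, in place of code of your own. Each camera call takes 0.05 s, during which the arm holds its last target. There are 200 camera calls.

## Working session

There is one attempt and no reset: what is moved stays moved. The work goes in short steps, Python scripts to look and compute and a tool call to move; the robot and the scene stay as the last step left them, time stands still between calls to the robot, and variables do not carry over. Pictures are saved under pics/ and viewed, at most 14 in all, crops included, and the job is handed in when it is done.

Besides the shell and the picture viewer there is one more tool, called after "Request:" as a command line: name --pt "numbers of a row" for each row, then --argument value for the rest. play_rows: Moves the arm, as the interface text tells. Its arguments: {"type":"object","properties":{"dp":{"type":"array"},"yaw":{"type":"array"},"gripper":{"type":"number"}},"required":["dp","yaw"]}

```bash
mkdir -p pics
cat > h.py <<'E'
import numpy as np, cv2
from workcell import ctrl, viewer, ticket, models
def cloud(im):
    z=im["range_z"].astype(float); v,u=np.mgrid[0:z.shape[0],0:z.shape[1]]
    P=np.stack([(u-im["cx"])/im["fx"]*z,-(v-im["cy"])/im["fy"]*z,-z,np.ones_like(z)],-1)@im["T"].T
    P[z<=0]=np.nan
    return P[...,:3]
def save(im,n): cv2.imwrite("pics/"+n,cv2.cvtColor(im["pixels"],cv2.COLOR_RGB2BGR))
def blobs(im,P,lo,hi,white=None,amin=60):
    m=(P[...,2]>lo)&(P[...,2]<hi)
    n,l,s,c=cv2.connectedComponentsWithStats(m.astype(np.uint8))
    for i in range(1,n):
        if s[i,4]<amin: continue
        q=P[l==i]; a=q.min(0);b=q.max(0)
        print(s[i,4],"px",c[i].round(),"x %.0f..%.0f y %.0f..%.0f z %.0f..%.0f"%(a[0],b[0],a[1],b[1],a[2],b[2]),"med",np.median(q,0).round(1),"rgb",np.median(im["pixels"][l==i],0))
E
python3 - <<'E'
from h import *
for n in("top","side"):
    im=viewer.get_image(n); save(im,n+"0.png"); P=cloud(im)
    print(n,im["T"].round(2).tolist(),im["fx"])
    if n=="top": blobs(im,P,8,250)
o=ctrl.get_obs();print(o["ft_force"],o["orientation"],o["width"])
E
```

```text
top [[0.01, 1.0, -0.09, 488.46], [-1.0, 0.01, 0.0, 3.13], [0.0, 0.09, 1.0, 880.59], [0.0, 0.0, 0.0, 1.0]] 390.8842437638215
9263 px [386.  76.] x 706..953 y -335..-108 z 8..172 med [ 847.9 -212.4   80.6] rgb [149. 147. 148.]
3218 px [150.  72.] x 803..946 y 188..409 z 8..34 med [877.2 307.5  19.3] rgb [143.  88.  78.]
5883 px [42. 86.] x 756..924 y 450..653 z 8..40 med [843.2 551.2  15.6] rgb [20. 42. 24.]
1521 px [249.  89.] x 784..895 y 43..114 z 8..33 med [834.7  78.   28.8] rgb [ 37.  70. 136.]
2625 px [545. 158.] x 580..781 y -604..-558 z 8..62 med [ 680.2 -567.4   48. ] rgb [96. 94. 91.]
635 px [189. 129.] x 712..757 y 182..227 z 8..88 med [729.  200.1  82.4] rgb [132. 130. 133.]
593 px [289. 163.] x 639..701 y -45..16 z 9..79 med [664.3 -13.3  18. ] rgb [152. 140.  98.]
9355 px [141. 233.] x 368..656 y 221..408 z 8..17 med [509.5 313.5  11.1] rgb [152. 151. 151.]
1856 px [437. 239.] x 356..650 y -429..-230 z 8..32 med [ 502.8 -360.1   24.6] rgb [72. 69. 63.]
598 px [282. 215.] x 520..576 y -26..29 z 9..75 med [547.6   2.   70. ] rgb [154. 152. 152.]
661 px [223. 220.] x 509..5
[... 273 characters left out ...]
99..455 y -99..-43 z 9..76 med [429.1 -68.9  70.4] rgb [153. 152. 152.]
236 px [208. 269.] x 417..450 y 143..174 z 10..52 med [434.1 156.4  48.5] rgb [41.  38.5 38. ]
232 px [360. 268.] x 424..454 y -183..-150 z 11..53 med [ 438.8 -163.6   48.4] rgb [42. 39. 39.]
2864 px [546. 330.] x 180..431 y -611..-529 z 8..114 med [ 316.5 -539.3   53.3] rgb [31. 31. 32.]
1332 px [275. 325.] x 289..336 y -100..99 z 8..23 med [311.5  21.6  17.2] rgb [107.   89.5  90. ]
side [[0.98, 0.14, -0.11, 444.98], [-0.18, 0.75, -0.64, -705.94], [-0.01, 0.65, 0.76, 911.5], [0.0, 0.0, 0.0, 1.0]] 436.64297202912087
[-0.11911713  0.36839751  1.1969665 ] [-3.09990434e+00 -5.01459066e-01  3.22299088e-04] 87.81610413657071
```

View pics/top0.png

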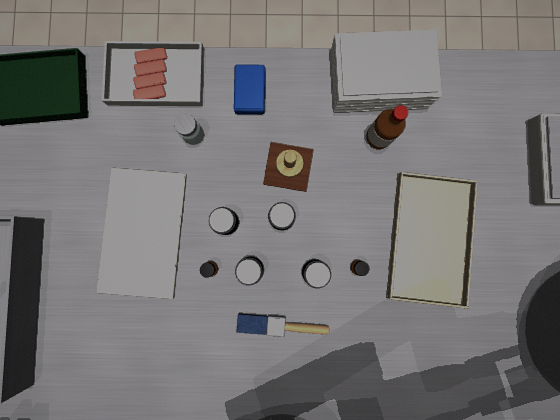

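View pics/side0.png

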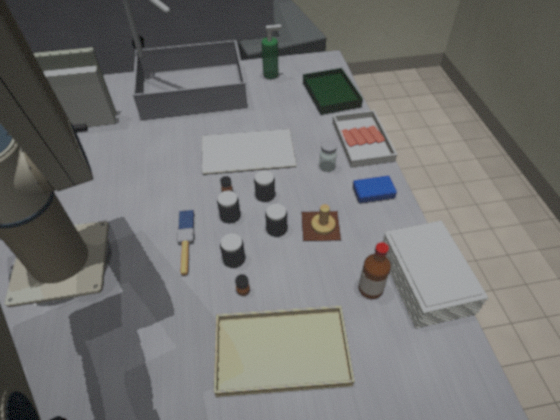

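Four tubs: lids in the top view at (282,215), (223,220), (249,270) and (316,273). The press is on its plate at (289,163), the board on the left at (141,233) and the tray on the right at (437,239). The side view agrees. I'll close the fingers along x and start with the tub near (427,-71).

Request:
play_rows --pt "14.4 32.6 0" --pt "14.4 32.6 0" --pt "14.4 32.6 0" --pt "14.4 32.6 0" --pt "14.4 32.6 0" --pt "14.4 32.6 0" --pt "14.4 32.6 0" --pt "14.4 32.6 0" --yaw '[4.48,4.48,4.48,4.48,4.48,4.48,4.48,4.48]' --gripper 0

```text
t: 0.77
ee_pos: [312.4, -330.5, 222.5]
orientation: [-2.794, -1.436, 0.0]
ft_force: [0.6, -0.3, -0.2]
width: 88.0
grasp_force: 0.0
```

Request:
play_rows --pt "14.4 32.6 0" --pt "14.4 32.6 0" --pt "14.4 32.6 0" --pt "14.4 32.6 0" --pt "14.4 32.6 0" --pt "14.4 32.6 0" --pt "14.4 32.6 0" --pt "14.4 32.6 0" --yaw '[4.48,4.48,4.48,4.48,4.48,4.48,4.48,4.48]'

```text
t: 1.43
ee_pos: [427.7, -69.7, 222.6]
orientation: [-2.216, -2.227, 0.0]
ft_force: [0.3, -0.2, 0.0]
width: 87.6
grasp_force: 0.0
```

```bash
cat >> h.py <<'E'
def lids(n):
    im=viewer.get_image(n);P=cloud(im)
    m=(P[...,2]>55)&(P[...,2]<92)&(np.nanmin(im["pixels"],-1)>100)
    k,l,s,c=cv2.connectedComponentsWithStats(m.astype(np.uint8))
    for i in range(1,k):
        if s[i,4]<80: continue
        q=P[l==i]; print(n,s[i,4],c[i].round(),"mid",((q.min(0)+q.max(0))/2).round(1),"size",np.ptp(q,0).round(),"z",np.median(q[:,2]).round(1))
def st():
    o=ctrl.get_obs(); R=cv2.Rodrigues(np.array(o["orientation"]))[0]
    print("t %.2f"%o["t"],o["ee_pos"].round(1) if hasattr(o["ee_pos"],"round") else o["ee_pos"],"ydir %.1f"%np.degrees(np.arctan2(R[1,1],R[0,1])),"F",np.round(o["ft_force"],2),"w",round(o["width"],1),"g",o["grasp_force"],"q6",round(o["qpos"][5],2))
    return o
E
python3 -c "
from h import *
st();lids('top');lids('side')
im=viewer.get_image('top');P=cloud(im)
for nm,lo,hi in (('board',8,18),('tray',22,34)):
    m=((P[...,2]>lo)&(P[...,2]<hi)).astype(np.uint8)
    k,l,s,c=cv2.connectedComponentsWithStats(m)
    for i in range(1,k):
        q=P[l==i][:,:2].astype(np.float32)
        if len(q)>500: print(nm,len(q),cv2.minAreaRect(q))
m=(P[...,2]>60)&(P[...,2]<90)&(P[...,0]>620)&(abs(P[...,1])<60); q=P[m];print('press',(q.min(0)+q.max(0))/2,np.ptp(q,0))
"
```

```text
t 1.43 [427.7 -69.7 222.6] ydir 0.3 F [ 0.31 -0.25  0.02] w 87.6 g 0.0 q6 -0.19
top 6855 [388.  64.] mid [ 871.9 -221.3   76.3] size [159. 226.  19.] z 80.9
top 335 [185. 123.] mid [736.3 206.8  72.8] size [41. 41. 31.] z 84.0
top 726 [555. 153.] mid [ 680.3 -583.5   58.4] size [177.  26.   7.] z 57.4
top 452 [282. 215.] mid [549.    3.   66.4] size [48. 48. 17.] z 70.8
top 452 [221. 220.] mid [537.5 129.4  66.5] size [48. 52. 18.] z 71.1
top 468 [248. 271.] mid [430.6  71.1  66.2] size [48. 50. 17.] z 71.1
side 215 [328. 149.] mid [734.8 203.5  72. ] size [44. 47. 33.] z 82.6
side 188 [264. 178.] mid [536.8 124.4  66.6] size [55. 47. 20.] z 71.3
side 242 [227. 198.] mid [429.9  69.   65.7] size [54. 54. 19.] z 71.2
side 260 [275. 212.] mid [547.1   1.7  66.2] size [54. 53. 18.] z 70.8
side 5937 [433. 269.] mid [ 871.6 -223.4   71. ] size [163. 227.  32.] z 80.6
side 190 [232. 241.] mid [424.7 -73.   71.7] size [48. 51.  8.] z 71.1
board 1165 ((878.8524780273438, 301.6075134277344), (206.57037353515625, 126.47514343261719), 89.94780731201172)
board 4287 ((844.5081176757812, 562.50537109375), (136.4117431640625, 179.50315856933594), 5.7496819496154785)
board 9348 ((512.2509765625, 313.98419189453125), (170.6319122314453, 279.697021484375), 85.92730712890625)
board 510 ((315.2244873046875, 61.63269805908203), (73.31716918945312, 40.478538513183594), 86.45134735107422)
tray 1069 ((875.0823974609375, 298.5920104980469), (221.55682373046875, 142.49575805664062), 89.87345123291016)
tray 1446 ((839.3322143554688, 78.81346130371094), (110.0561752319336, 68.41995239257812), 0.6744555234909058)
tray 876 ((502.1173095703125, -330.38720703125), (171.4943084716797, 280.0229797363281), 83.82805633544922)
tray 600 ((359.63836669921875, 538.8209838867188), (5.740724086761475, 360.68798828125), 89.88953399658203)
press [669.87075803 -13.95991637  70.14925158] [25.42409515 25.23748481 20.24240496]
```

Request:
play_rows --pt "-1.5 -2 -40" --pt "0 0 -40" --pt "0 0 -40" --pt "0 0 -40" --pt "0 0 -25" --pt "0 0 -14" --yaw '[0,0,0,0,0,0]'

```text
t: 2.08
ee_pos: [423.4, -74.2, 20.7]
orientation: [-2.22, -2.217, 0.005]
ft_force: [0.2, 0.3, 0.1]
width: 87.4
grasp_force: 0.0
```

Request:
play_rows --pt "0 0 0" --pt "0 0 0" --pt "0 0 0" --pt "0 0 0" --pt "0 0 0" --pt "0 0 0" --pt "0 0 0" --pt "0 0 0" --yaw '[0,0,0,0,0,0,0,0]' --gripper 1

```text
t: 2.75
ee_pos: [426.9, -73.8, 24.9]
orientation: [2.219, 2.221, 0.002]
ft_force: [-0.6, -3.0, 8.6]
width: 57.4
grasp_force: 30.0
```

Request:
play_rows --pt "0 0 20" --pt "0 0 30" --pt "0 0 30" --pt "0 0 0" --pt "0 0 0" --pt "0 0 0" --pt "0 0 0" --pt "0 0 0" --yaw '[0,0,0,0,0,0,0,0]'

```text
t: 3.42
ee_pos: [425.1, -73.3, 102.7]
orientation: [-2.219, -2.221, 0.002]
ft_force: [0.5, -0.1, -1.4]
width: 58.0
grasp_force: 30.0
```

Request:
play_rows --pt "0 0 0" --yaw '[0]'

```text
t: 3.5
ee_pos: [425.3, -73.3, 102.7]
orientation: [-2.219, -2.221, 0.002]
ft_force: [0.0, 0.2, 0.2]
width: 57.9
grasp_force: 30.0
```

Request:
play_rows --pt "0 0 0" --yaw '[0]'

```text
t: 3.58
ee_pos: [425.5, -73.4, 102.9]
orientation: [-2.219, -2.222, 0.001]
ft_force: [-1.0, 0.9, -0.9]
width: 57.7
grasp_force: 30.0
```

```bash
cat >> h.py <<'E'
def weigh(k=6):
    f=[]
    for i in range(k):
        viewer.get_image("side"); f.append(ctrl.get_obs()["ft_force"][2])
    print("Fz mean %.2f sd %.2f"%(np.mean(f),np.std(f)))
E
python3 -c "
from h import *
weigh();st()"
```

```text
Fz mean -0.70 sd 0.30
t 3.88 [426.  -73.5 103.6] ydir 0.1 F [ 0.1   1.33 -0.69] w 57.7 g 29.998134970664978 q6 -0.2
```

Tub 4 is empty (mean -0.7 N), so it goes into the tray.

Request:
play_rows --pt "2.5 -35.2 0" --pt "2.5 -35.2 0" --pt "2.5 -35.2 0" --pt "2.5 -35.2 0" --pt "2.5 -35.2 0" --pt "2.5 -35.2 0" --pt "0 0 -20" --pt "0 0 -20" --yaw '[0,0,0,0,0,0,0,0]'

```text
t: 4.55
ee_pos: [442.2, -287.7, 64.2]
orientation: [2.221, 2.216, 0.001]
ft_force: [-0.3, 0.5, -1.0]
width: 57.6
grasp_force: 30.0
```

Request:
play_rows --pt "0 0 -20" --pt "0 0 -8" --pt "0 0 -4" --pt "0 0 -2" --pt "0 0 0" --pt "0 0 0" --yaw '[0,0,0,0,0,0]'

```text
t: 5.05
ee_pos: [441.7, -284.9, 30.6]
orientation: [2.219, 2.222, 0.0]
ft_force: [0.2, 0.1, -0.2]
width: 57.3
grasp_force: 30.0
```

Request:
play_rows --pt "0 0 0" --pt "0 0 0" --pt "0 0 0" --pt "0 0 0" --pt "0 0 0" --pt "0 0 0" --yaw '[0,0,0,0,0,0]' --gripper 0

```text
t: 5.55
ee_pos: [441.0, -284.7, 29.7]
orientation: [2.22, 2.223, 0.0]
ft_force: [0.2, 0.7, -0.2]
width: 87.5
grasp_force: 0.0
```

Request:
play_rows --pt "0 0 20" --pt "0 0 40" --pt "0 0 40" --pt "0 0 40" --pt "0 0 20" --pt "0 0 0" --yaw '[0,0,0,0,0,0]'

```text
t: 6.05
ee_pos: [443.5, -286.4, 194.7]
orientation: [2.214, 2.216, 0.003]
ft_force: [1.4, -0.2, -0.3]
width: 88.0
grasp_force: 0.0
```

```bash
python3 -c "
from h import *
st();lids('top');lids('side')"
```

```text
t 6.05 [ 443.5 -286.4  194.7] ydir 0.1 F [ 1.41 -0.22 -0.34] w 88.0 g 0.0 q6 -0.6
top 6861 [388.  64.] mid [ 871.9 -221.4   77.2] size [160. 227.  18.] z 80.9
top 334 [185. 123.] mid [736.2 206.8  71.9] size [42. 41. 31.] z 84.1
top 749 [555. 153.] mid [ 680.3 -583.7   58.6] size [177.  26.   7.] z 57.5
top 90 [290. 156.] mid [671.2 -13.9  76.6] size [22. 21.  9.] z 77.1
top 453 [281. 215.] mid [549.    3.   66.7] size [48. 48. 16.] z 70.7
top 451 [221. 220.] mid [537.4 129.5  66.9] size [48. 52. 18.] z 71.0
top 85 [420. 260.] mid [ 458.4 -281.2   75.6] size [14. 25.  5.] z 75.7
top 469 [248. 271.] mid [430.7  71.2  66.5] size [48. 51. 16.] z 71.0
side 229 [328. 149.] mid [733.8 203.5  71.7] size [46. 47. 33.] z 82.3
side 109 [267. 179.] mid [542.2 119.6  65.8] size [44. 37. 19.] z 70.7
side 261 [275. 212.] mid [546.8   1.2  65.2] size [56. 50. 19.] z 70.8
side 5969 [433. 269.] mid [ 871.1 -223.2   71.1] size [163. 226.  32.] z 80.6
side 98 [375. 284.] mid [ 733.4 -243.2   69.4] size [49. 15. 28.] z 66.0
side 320 [249. 319.] mid [ 442.5 -282.8   72.7] size [46. 48. 16.] z 76.6
```

Request:
play_rows --pt "13.3 35.8 0" --pt "13.3 35.8 0" --pt "13.3 35.8 0" --pt "13.3 35.8 0" --pt "13.3 35.8 0" --pt "13.3 35.8 0" --pt "13.3 35.8 0" --pt "13.3 35.8 0" --yaw '[0,0,0,0,0,0,0,0]'

```text
t: 6.82
ee_pos: [546.3, 3.6, 187.3]
orientation: [-2.218, -2.221, 0.004]
ft_force: [-0.0, 0.0, 0.2]
width: 87.9
grasp_force: 0.0
```

Request:
play_rows --pt "0 0 0" --pt "0 0 0" --pt "0 0 -40" --pt "0 0 -40" --pt "0 0 -40" --pt "0 0 -25" --pt "0 0 -15" --pt "0 0 -5" --yaw '[0,0,0,0,0,0,0,0]'

```text
t: 7.48
ee_pos: [543.7, 0.2, 20.8]
orientation: [-2.218, -2.217, 0.008]
ft_force: [0.1, -0.2, 0.3]
width: 87.9
grasp_force: 0.0
```

Request:
play_rows --pt "0 0 0" --pt "0 0 0" --pt "0 0 0" --pt "0 0 0" --pt "0 0 0" --pt "0 0 0" --pt "0 0 0" --pt "0 0 0" --yaw '[0,0,0,0,0,0,0,0]' --gripper 1

```text
t: 8.15
ee_pos: [548.2, 1.6, 25.8]
orientation: [2.219, 2.222, 0.002]
ft_force: [-0.1, -1.1, 6.1]
width: 57.4
grasp_force: 30.0
```

Request:
play_rows --pt "0 0 20" --pt "0 0 40" --pt "0 0 40" --pt "0 0 0" --pt "0 0 0" --pt "0 0 0" --pt "0 0 0" --pt "0 0 0" --yaw '[0,0,0,0,0,0,0,0]'

```text
t: 8.82
ee_pos: [546.2, 1.8, 123.1]
orientation: [-2.219, -2.221, 0.003]
ft_force: [0.7, -0.0, 0.2]
width: 57.4
grasp_force: 30.0
```

```bash
python3 -c "
from h import *
weigh();st();lids('top')"
```

```text
Fz mean -0.54 sd 0.46
t 9.12 [547.2   1.7 124.1] ydir 0.1 F [ 0.36  0.68 -0.9 ] w 57.6 g 29.998692870140076 q6 -0.02
top 6850 [388.  64.] mid [ 872.1 -221.    76.9] size [161. 225.  20.] z 80.9
top 333 [185. 123.] mid [736.6 206.9  71.6] size [42. 41. 32.] z 84.2
top 737 [555. 153.] mid [ 680.4 -583.8   58.3] size [177.  27.   7.] z 57.3
top 156 [214. 219.] mid [537.7 143.   66. ] size [43. 25. 17.] z 71.5
top 480 [421. 268.] mid [ 441.3 -282.7   72.6] size [49. 50. 15.] z 76.0
```

Tub 1 is empty too.

Request:
play_rows --pt "2.9 -37.5 0" --pt "2.9 -37.5 0" --pt "2.9 -37.5 0" --pt "2.9 -37.5 0" --pt "2.9 -37.5 0" --pt "2.9 -37.5 0" --pt "2.9 -37.5 0" --pt "2.9 -37.5 0" --yaw '[0,0,0,0,0,0,0,0]'

```text
t: 9.83
ee_pos: [570.4, -300.2, 124.6]
orientation: [-2.22, -2.222, -0.0]
ft_force: [0.8, 0.0, -0.7]
width: 58.0
grasp_force: 30.0
```

Request:
play_rows --pt "0 0 -20" --pt "0 0 -30" --pt "0 0 -30" --pt "0 0 -8" --pt "0 0 -4" --pt "0 0 -2" --pt "0 0 0" --pt "0 0 0" --yaw '[0,0,0,0,0,0,0,0]'

```text
t: 10.5
ee_pos: [571.5, -298.6, 32.0]
orientation: [2.219, 2.222, 0.001]
ft_force: [0.5, -0.4, -0.9]
width: 57.3
grasp_force: 30.0
```

Request:
play_rows --pt "0 0 0" --pt "0 0 0" --pt "0 0 0" --pt "0 0 0" --pt "0 0 0" --pt "0 0 0" --yaw '[0,0,0,0,0,0]' --gripper 0

```text
t: 11.0
ee_pos: [570.6, -298.3, 30.7]
orientation: [2.22, 2.223, 0.0]
ft_force: [0.8, 0.5, -0.6]
width: 87.6
grasp_force: 0.0
```

Request:
play_rows --pt "0 0 20" --pt "0 0 40" --pt "0 0 40" --pt "0 0 40" --pt "0 0 20" --pt "0 0 0" --pt "0 0 0" --pt "0 0 0" --yaw '[0,0,0,0,0,0,0,0]'

```text
t: 11.67
ee_pos: [569.8, -297.9, 189.5]
orientation: [-2.219, -2.221, 0.001]
ft_force: [-0.1, -0.3, -0.9]
width: 87.9
grasp_force: 0.0
```

```bash
python3 -c "
from h import *
st();lids('top');lids('side')"
```

```text
t 11.67 [ 569.8 -297.9  189.5] ydir 0.1 F [-0.09 -0.27 -0.85] w 87.9 g 0.0 q6 -0.5
top 6859 [388.  64.] mid [ 871.8 -221.3   76.3] size [160. 227.  19.] z 80.9
top 335 [185. 123.] mid [736.8 206.9  71.4] size [42. 41. 32.] z 84.1
top 93 [290. 156.] mid [671.2 -13.9  77.5] size [22. 21.  7.] z 77.0
top 89 [425. 197.] mid [ 586.3 -293.4   75.5] size [15. 28.  5.] z 75.7
top 455 [221. 220.] mid [537.5 129.8  66. ] size [48. 52. 18.] z 71.1
top 461 [421. 268.] mid [ 441.4 -283.7   72.3] size [48. 48. 16.] z 76.1
top 469 [248. 271.] mid [430.7  71.3  65.9] size [48. 51. 17.] z 70.9
side 83 [100. 108.] mid [ 70.2 531.9  73.5] size [48. 15. 37.] z 69.1
side 251 [227. 199.] mid [430.6  68.6  67. ] size [56. 51. 18.] z 70.9
side 5968 [433. 269.] mid [ 871.4 -222.9   71. ] size [164. 227.  32.] z 80.6
side 102 [375. 284.] mid [ 733.  -243.8   69. ] size [48. 16. 27.] z 66.5
side 370 [311. 315.] mid [ 572.3 -298.    76.2] size [45. 49.  8.] z 76.1
side 455 [248. 320.] mid [ 439.8 -284.1   70.8] size [56. 50. 21.] z 76.2
```

Request:
play_rows --pt "-13.9 36.8 0" --pt "-13.9 36.8 0" --pt "-13.9 36.8 0" --pt "-13.9 36.8 0" --pt "-13.9 36.8 0" --pt "-13.9 36.8 0" --pt "-13.9 36.8 0" --pt "-13.9 36.8 0" --yaw '[0,0,0,0,0,0,0,0]'

```text
t: 12.43
ee_pos: [457.5, -2.4, 189.4]
orientation: [-2.219, -2.221, 0.003]
ft_force: [1.2, 0.1, 0.3]
width: 87.7
grasp_force: 0.0
```

Request:
play_rows --pt "-13.9 36.8 0" --pt "-13.9 36.8 0" --pt "0 0 0" --pt "0 0 0" --pt "0 0 -40" --pt "0 0 -40" --pt "0 0 -10" --pt "0 0 0" --yaw '[0,0,0,0,0,0,0,0]'

```text
t: 13.1
ee_pos: [429.3, 68.2, 97.3]
orientation: [-2.219, -2.218, 0.01]
ft_force: [-0.9, -1.0, -0.0]
width: 87.4
grasp_force: 0.0
```

Request:
play_rows --pt "0 0 -20" --pt "0 0 -30" --pt "0 0 -20" --pt "0 0 -6" --pt "0 0 0" --yaw '[0,0,0,0,0]'

```text
t: 13.52
ee_pos: [431.4, 68.9, 23.9]
orientation: [-2.221, -2.22, 0.003]
ft_force: [-0.1, -0.4, 0.7]
width: 87.9
grasp_force: 0.0
```

Request:
play_rows --pt "0 0 0" --pt "0 0 0" --pt "0 0 0" --pt "0 0 0" --pt "0 0 0" --pt "0 0 0" --pt "0 0 0" --pt "0 0 0" --yaw '[0,0,0,0,0,0,0,0]' --gripper 1

```text
t: 14.18
ee_pos: [432.0, 69.8, 25.4]
orientation: [2.22, 2.222, 0.001]
ft_force: [-0.8, -0.5, 9.2]
width: 57.2
grasp_force: 30.0
```

Request:
play_rows --pt "0 0 20" --pt "0 0 40" --pt "0 0 40" --pt "0 0 0" --pt "0 0 0" --pt "0 0 0" --pt "0 0 0" --pt "0 0 0" --yaw '[0,0,0,0,0,0,0,0]'

```text
t: 14.85
ee_pos: [430.3, 69.6, 123.2]
orientation: [-2.219, -2.221, 0.004]
ft_force: [-0.0, 0.0, -3.0]
width: 57.9
grasp_force: 30.0
```

```bash
python3 -c "
from h import *
weigh();st();lids('top')"
```

```text
Fz mean -2.85 sd 0.29
t 15.15 [431.3  69.7 124.2] ydir 0.1 F [ 0.11  0.53 -3.18] w 57.7 g 29.999071955680847 q6 0.13
top 6854 [388.  64.] mid [ 872.3 -221.2   77.5] size [161. 226.  17.] z 80.9
top 334 [185. 123.] mid [736.5 206.4  73.8] size [42. 41. 31.] z 84.1
top 727 [555. 153.] mid [ 680.2 -583.6   58.3] size [178.  26.   7.] z 57.4
top 457 [427. 205.] mid [ 572.6 -297.3   71.3] size [50. 49. 17.] z 75.7
top 385 [220. 218.] mid [537.5 129.3  66.6] size [48. 52. 20.] z 71.1
top 477 [421. 268.] mid [ 441.3 -282.7   72. ] size [49. 50. 19.] z 76.1
```

Tub 3 is full, so it goes on the board.

Request:
play_rows --pt "1.6 35.6 0" --pt "1.6 35.6 0" --pt "1.6 35.6 0" --pt "1.6 35.6 0" --pt "1.6 35.6 0" --pt "1.6 35.6 0" --pt "1.6 35.6 0" --pt "0 0 0" --yaw '[0,0,0,0,0,0,0,0]'

```text
t: 15.87
ee_pos: [444.1, 324.9, 125.2]
orientation: [-2.216, -2.226, -0.008]
ft_force: [0.9, 0.6, -2.6]
width: 57.6
grasp_force: 30.0
```

Request:
play_rows --pt "0 0 -20" --pt "0 0 -30" --pt "0 0 -24" --pt "0 0 -8" --pt "0 0 -4" --pt "0 0 -2" --pt "0 0 0" --pt "0 0 0" --yaw '[0,0,0,0,0,0,0,0]'

```text
t: 16.53
ee_pos: [443.6, 319.1, 37.8]
orientation: [2.22, 2.222, 0.003]
ft_force: [-0.0, 1.0, -3.0]
width: 57.7
grasp_force: 30.0
```

Request:
play_rows --pt "0 0 0" --pt "0 0 0" --pt "0 0 0" --pt "0 0 0" --pt "0 0 0" --pt "0 0 0" --yaw '[0,0,0,0,0,0]' --gripper 0

```text
t: 17.03
ee_pos: [442.9, 319.0, 36.7]
orientation: [2.22, 2.223, 0.0]
ft_force: [0.0, 1.0, -0.4]
width: 87.7
grasp_force: 0.0
```

Request:
play_rows --pt "0 0 20" --pt "0 0 40" --pt "0 0 40" --pt "0 0 40" --pt "0 0 14" --pt "0 0 0" --pt "0 0 0" --pt "0 0 0" --yaw '[0,0,0,0,0,0,0,0]'

```text
t: 17.7
ee_pos: [442.0, 318.4, 189.5]
orientation: [-2.22, -2.222, 0.003]
ft_force: [-0.6, 0.1, -0.4]
width: 87.8
grasp_force: 0.0
```

```bash
python3 -c "
from h import *
st();lids('top');lids('side')"
```

```text
t 17.70 [442.  318.4 189.5] ydir 0.1 F [-0.58  0.11 -0.43] w 87.8 g 0.0 q6 0.6
top 6860 [388.  64.] mid [ 872.9 -221.1   77.9] size [162. 226.  17.] z 80.9
top 333 [185. 123.] mid [736.3 206.3  84.2] size [42. 40.  7.] z 84.2
top 736 [555. 153.] mid [ 680.3 -583.5   58.4] size [177.  28.   7.] z 57.4
top 83 [290. 157.] mid [671.3 -13.8  77.1] size [22. 21.  7.] z 76.5
top 458 [427. 205.] mid [ 572.4 -297.6   71.9] size [50. 49. 15.] z 75.6
top 451 [221. 220.] mid [537.5 129.3  65.7] size [48. 52. 18.] z 71.1
top 480 [421. 268.] mid [ 441.3 -282.9   71.6] size [49. 50. 17.] z 76.0
side 208 [328. 149.] mid [733.7 202.6  71.6] size [46. 47. 33.] z 82.3
side 210 [264. 177.] mid [536.2 125.7  66.9] size [53. 51. 18.] z 71.0
side 5800 [434. 268.] mid [ 871.  -222.8   70.8] size [162. 227.  31.] z 80.8
side 433 [311. 316.] mid [ 571.8 -298.    70.7] size [53. 50. 18.] z 76.0
side 451 [248. 320.] mid [ 440.  -284.    71.5] size [56. 50. 20.] z 76.5
```

Request:
play_rows --pt "15.7 -32 0" --pt "15.7 -32 0" --pt "15.7 -32 0" --pt "15.7 -32 0" --pt "15.7 -32 0" --pt "15.7 -32 0" --pt "0 0 0" --pt "0 0 0" --yaw '[0,0,0,0,0,0,0,0]'

```text
t: 18.47
ee_pos: [536.8, 125.3, 189.1]
orientation: [-2.223, -2.218, 0.003]
ft_force: [-0.1, 0.8, 0.5]
width: 87.9
grasp_force: 0.0
```

Request:
play_rows --pt "0 0 -40" --pt "0 0 -40" --pt "0 0 -20" --pt "0 0 -25" --pt "0 0 -25" --pt "0 0 -10" --pt "0 0 -6" --pt "0 0 0" --yaw '[0,0,0,0,0,0,0,0]'

```text
t: 19.13
ee_pos: [535.8, 127.5, 23.5]
orientation: [-2.218, -2.223, 0.003]
ft_force: [0.9, -0.4, 1.2]
width: 87.7
grasp_force: 0.0
```

Request:
play_rows --pt "0 0 0" --pt "0 0 0" --pt "0 0 0" --pt "0 0 0" --pt "0 0 0" --pt "0 0 0" --pt "0 0 0" --pt "0 0 0" --yaw '[0,0,0,0,0,0,0,0]' --gripper 1

```text
t: 19.8
ee_pos: [537.4, 127.0, 25.5]
orientation: [2.22, 2.222, 0.001]
ft_force: [-1.3, -0.5, 7.3]
width: 57.4
grasp_force: 30.0
```

Request:
play_rows --pt "0 0 20" --pt "0 0 40" --pt "0 0 40" --pt "0 0 0" --pt "0 0 0" --pt "0 0 0" --pt "0 0 0" --pt "0 0 0" --yaw '[0,0,0,0,0,0,0,0]'

```text
t: 20.47
ee_pos: [535.6, 126.6, 122.8]
orientation: [-2.219, -2.221, 0.005]
ft_force: [-0.2, 0.1, -4.8]
width: 57.4
grasp_force: 30.0
```

```bash
python3 -c "
from h import *
weigh();st();lids('top')"
```

```text
Fz mean -2.97 sd 0.47
t 20.77 [536.7 126.9 124.1] ydir 0.1 F [ 0.05 -1.17 -3.15] w 57.8 g 29.999154210090637 q6 0.21
top 6875 [388.  64.] mid [ 871.6 -220.6   77.4] size [160. 226.  18.] z 80.9
top 355 [185. 124.] mid [736.2 206.4  71.3] size [43. 41. 32.] z 84.0
top 758 [555. 153.] mid [ 680.4 -584.    58.2] size [178.  27.   6.] z 57.4
top 94 [290. 156.] mid [671.7 -13.9  75.3] size [23. 21. 10.] z 77.3
top 467 [426. 205.] mid [ 572.5 -297.4   71.7] size [50. 49. 17.] z 75.8
top 485 [421. 268.] mid [ 440.9 -282.5   72.3] size [50. 51. 16.] z 76.1
```

Full. Target (582,309): delta (+45,+182). Then a look at the whole scene.

Request:
play_rows --pt "7.5 30.4 0" --pt "7.5 30.4 0" --pt "7.5 30.4 0" --pt "7.5 30.4 0" --pt "7.5 30.4 0" --pt "7.5 30.4 0" --pt "0 0 0" --pt "0 0 0" --yaw '[0,0,0,0,0,0,0,0]'

```text
t: 21.48
ee_pos: [581.9, 310.8, 124.3]
orientation: [2.218, 2.225, 0.0]
ft_force: [-0.3, -0.6, -3.6]
width: 57.6
grasp_force: 30.0
```

Request:
play_rows --pt "0 0 -20" --pt "0 0 -30" --pt "0 0 -24" --pt "0 0 -8" --pt "0 0 -4" --pt "0 0 -2" --pt "0 0 0" --pt "0 0 0" --yaw '[0,0,0,0,0,0,0,0]'

```text
t: 22.15
ee_pos: [582.7, 308.9, 38.0]
orientation: [2.221, 2.221, 0.002]
ft_force: [1.0, -0.4, -4.3]
width: 57.7
grasp_force: 30.0
```

Request:
play_rows --pt "0 0 0" --pt "0 0 0" --pt "0 0 0" --pt "0 0 0" --pt "0 0 0" --pt "0 0 0" --yaw '[0,0,0,0,0,0]' --gripper 0

```text
t: 22.65
ee_pos: [582.1, 309.4, 36.8]
orientation: [2.22, 2.223, 0.0]
ft_force: [-0.5, 0.1, -0.4]
width: 87.8
grasp_force: 0.0
```

Request:
play_rows --pt "0 0 20" --pt "0 0 40" --pt "0 0 40" --pt "0 0 40" --pt "0 0 14" --pt "0 -30 0" --pt "0 -30 0" --pt "0 -30 0" --yaw '[0,0,0,0,0,0,0,0]'

```text
t: 23.32
ee_pos: [581.9, 218.8, 191.3]
orientation: [2.218, 2.224, 0.001]
ft_force: [-0.2, -0.5, -0.4]
width: 87.8
grasp_force: 0.0
```

Request:
play_rows --pt "-15 -37 0" --pt "-15 -37 0" --pt "-15 -37 0" --pt "-15 -37 0" --pt "-15 -37 0" --pt "-15 -37 0" --pt "0 0 0" --pt "0 0 0" --yaw '[0,0,0,0,0,0,0,0]'

```text
t: 23.98
ee_pos: [491.5, -4.2, 190.9]
orientation: [2.224, 2.218, 0.0]
ft_force: [0.8, 0.2, -0.4]
width: 88.1
grasp_force: 0.0
```

```bash
python3 -c "
from h import *
st();lids('top');lids('side')
im=viewer.get_image('top');save(im,'top1.png');P=cloud(im)
for z in(40,13):
  m=(P[...,2]>z)&(P[...,2]<90)&(P[...,0]>610)&(P[...,0]<720)&(abs(P[...,1])<90); q=P[m];print('press',(q.min(0)+q.max(0))/2,np.ptp(q,0))
im=viewer.get_image('side')
for n in('press','rest'):
  print(n,models.landmark_of(im,n)[:1])
"
```

```text
t 23.98 [491.5  -4.2 190.9] ydir -0.2 F [ 0.85  0.23 -0.44] w 88.1 g 0.0 q6 -0.03
top 6873 [388.  64.] mid [ 871.5 -221.    77.3] size [161. 226.  18.] z 81.0
top 334 [185. 123.] mid [736.5 206.8  84.1] size [42. 40.  9.] z 84.1
top 743 [555. 153.] mid [ 680.5 -583.5   58.6] size [177.  26.   7.] z 57.4
top 91 [290. 156.] mid [671.3 -13.9  77.1] size [22. 21.  7.] z 77.0
top 462 [132. 196.] mid [584.4 310.3  78.4] size [52. 51. 17.] z 83.1
top 461 [427. 205.] mid [ 572.5 -297.    70.9] size [50. 48. 17.] z 75.9
top 486 [124. 265.] mid [442.6 319.8  77.4] size [49. 51. 19.] z 82.9
top 481 [421. 268.] mid [ 441.3 -282.7   70.4] size [49. 49. 19.] z 76.0
side 107 [268. 128.] mid [579.3 315.1  78.5] size [52. 41. 19.] z 83.4
side 110 [220. 133.] mid [433.6 319.4  80.8] size [38. 48. 14.] z 83.3
side 214 [328. 149.] mid [734.2 204.6  71.9] size [46. 48. 34.] z 82.5
side 5923 [433. 269.] mid [ 871.2 -222.6   71.2] size [163. 227.  31.] z 80.7
side 444 [311. 316.] mid [ 571.9 -298.7   70.7] size [53. 51. 20.] z 75.9
side 460 [248. 320.] mid [ 440.3 -283.5   71.4] size [57. 51. 20.] z 76.4
press [669.77168021 -13.96128804  61.43920994] [25.30606163 25.22494286 41.00644674]
press [670.4462683  -14.14222482  47.72383839] [61.74898639 60.71787468 68.43718986]
press [{'location': [323.0, 225.7], 'conf': 0.85}]
rest [{'location': [320.0, 229.7], 'conf': 0.83}]
```

View pics/top1.png

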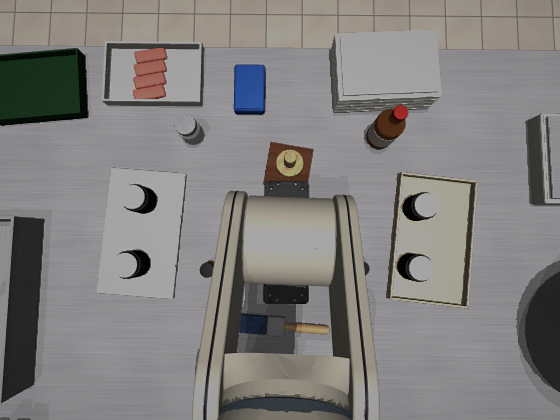

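The top view shows both fulls on the board at (132,196) and (124,265), and both empties in the tray at (427,205) and (421,268). The press is still on its plate at (289,162). Next I take the press.

Request:
play_rows --pt "35.7 -2 0" --pt "35.7 -2 0" --pt "35.7 -2 0" --pt "35.7 -2 0" --pt "35.7 -2 0" --pt "0 0 0" --pt "0 0 0" --pt "0 0 0" --yaw '[0,0,0,0,0,0,0,0]'

```text
t: 24.95
ee_pos: [669.5, -11.8, 189.7]
orientation: [-2.218, -2.223, 0.002]
ft_force: [-0.2, 0.4, 0.2]
width: 88.2
grasp_force: 0.0
```

Request:
play_rows --pt "0 0 -40" --pt "0 0 -40" --pt "0 0 -30" --pt "0 0 -20" --pt "0 0 -14" --pt "0 0 -10" --pt "0 0 0" --pt "0 0 0" --yaw '[0,0,0,0,0,0,0,0]'

```text
t: 25.62
ee_pos: [670.6, -12.5, 37.4]
orientation: [2.22, 2.223, 0.001]
ft_force: [0.2, 0.7, 0.5]
width: 87.8
grasp_force: 0.0
```

```bash
python3 -c "
from h import *
st()
im=viewer.get_image('side')
T=im['T']
# rest centre from first top picture, dark brown plate at z=4
im=viewer.get_image('top');T=im['T']
I=cv2.cvtColor(cv2.imread('pics/top0.png'),cv2.COLOR_BGR2RGB).astype(int)
m=((I[...,0]-I[...,2]>20)&(I[...,0]<110)).astype(np.uint8); m[:, :255]=0;m[:,325:]=0;m[:130]=0;m[200:]=0
r=cv2.minAreaRect(np.argwhere(m)[:,::-1].astype(np.float32));print(r)
u,v=r[0]
d=T[:3,:3]@np.array([(u-im['cx'])/im['fx'],-(v-im['cy'])/im['fy'],-1]);s=(4-T[2,3])/d[2];print('rest',T[:3,3]+s*d)
"
```

```text
t 25.62 [670.6 -12.5  37.4] ydir 0.1 F [0.18 0.71 0.47] w 87.8 g 0.0 q6 -0.04
((287.9849548339844, 166.2545623779297), (43.70530700683594, 43.08576965332031), 9.727578163146973)
rest [663.93473316 -10.97146214   4.        ]
```

Request:
play_rows --pt "0 -1.5 0" --pt "0 0 0" --yaw '[0,0]'

```text
t: 25.88
ee_pos: [671.3, -14.4, 38.0]
orientation: [2.219, 2.221, 0.002]
ft_force: [-0.3, 0.4, -0.3]
width: 87.9
grasp_force: 0.0
```

Request:
play_rows --pt "0 0 0" --pt "0 0 0" --pt "0 0 0" --pt "0 0 0" --pt "0 0 0" --pt "0 0 0" --pt "0 0 0" --pt "0 0 0" --yaw '[0,0,0,0,0,0,0,0]' --gripper 1

```text
t: 26.55
ee_pos: [670.5, -14.2, 36.6]
orientation: [-2.22, -2.223, 0.0]
ft_force: [-0.7, 1.5, -0.1]
width: 38.0
grasp_force: 0.0
```

Request:
play_rows --pt "0 0 0" --pt "0 0 0" --pt "0 0 0" --pt "0 0 0" --pt "0 0 20" --pt "0 0 40" --pt "0 0 40" --pt "0 0 30" --yaw '[0,0,0,0,0,0,0,0]'

```text
t: 27.22
ee_pos: [671.0, -14.2, 169.2]
orientation: [2.22, 2.222, 0.001]
ft_force: [1.2, -0.1, -1.1]
width: 25.5
grasp_force: 30.0
```

Request:
play_rows --pt "0 0 0" --pt "0 0 0" --pt "0 0 0" --pt "0 0 0" --yaw '[0,0,0,0]'

```text
t: 27.55
ee_pos: [669.1, -14.2, 164.6]
orientation: [-2.218, -2.221, 0.004]
ft_force: [0.1, -0.2, -2.3]
width: 26.1
grasp_force: 30.0
```

```bash
python3 -c "
from h import *
st()
im=viewer.get_image('side');save(im,'side1.png')
P=cloud(im);m=(P[...,2]>118)&(P[...,2]<170)&(abs(P[...,0]-670)<60)&(abs(P[...,1]+14)<60)
print(models.landmark_of(im,'press')[:1])
cv2.imwrite('pics/crop1.png',cv2.resize(cv2.imread('pics/side1.png')[100:280,230:450],None,fx=3,fy=3))
"
```

```text
t 27.55 [669.1 -14.2 164.6] ydir 0.1 F [ 0.06 -0.21 -2.33] w 26.1 g 29.9992436170578 q6 -0.04
[{'location': [326.0, 190.7], 'conf': 0.93}]
```

View pics/crop1.png

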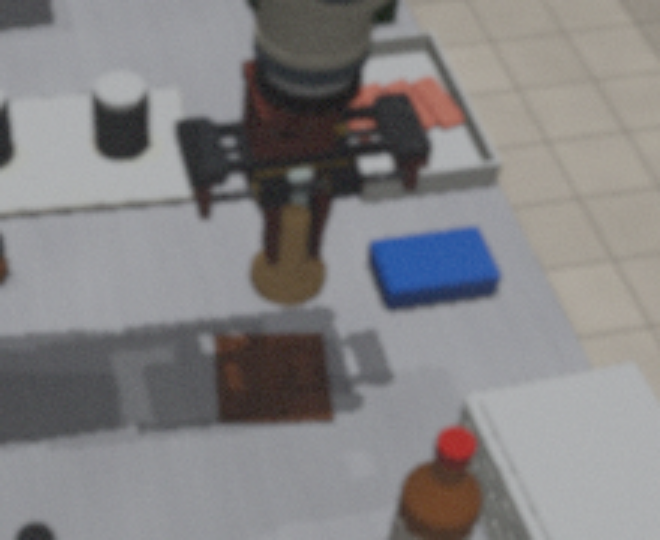

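Press held upright, foot clear of the plate. Now go over the far full tub; the delta is (-88,+323.5).

Request:
play_rows --pt "-9.8 36 0" --pt "-9.8 36 0" --pt "-9.8 36 0" --pt "-9.8 36 0" --pt "-9.8 36 0" --pt "-9.8 36 0" --pt "-9.8 36 0" --pt "-9.8 36 0" --yaw '[0,0,0,0,0,0,0,0]'

```text
t: 28.32
ee_pos: [590.8, 275.2, 165.3]
orientation: [-2.22, -2.222, 0.003]
ft_force: [1.6, -0.0, -1.1]
width: 25.9
grasp_force: 30.0
```

Request:
play_rows --pt "-9.8 36 0" --pt "0 0 0" --pt "0 0 0" --pt "0 0 -20" --pt "0 0 -15" --pt "0 0 0" --pt "0 0 0" --pt "0 0 0" --yaw '[0,0,0,0,0,0,0,0]'

```text
t: 28.98
ee_pos: [582.9, 308.9, 131.9]
orientation: [2.221, 2.221, -0.0]
ft_force: [0.7, -0.4, -0.8]
width: 25.7
grasp_force: 30.0
```

```bash
python3 -c "
from h import *
st();lids('top')
im=viewer.get_image('side');T=im['T'];save(im,'side2.png')
I=im['pixels'].astype(int)
m=((I[...,0]-I[...,2]>20)&(I[...,0]<110)).astype(np.uint8); m[:,:290]=0;m[:,350:]=0;m[:195]=0;m[245:]=0
pts=np.argwhere(m)[:,::-1];print(len(pts),pts.min(0),pts.max(0))
d=np.c_[(pts[:,0]-im['cx'])/im['fx'],-(pts[:,1]-im['cy'])/im['fy'],-np.ones(len(pts))]@T[:3,:3].T
W=T[:3,3]+d*((4-T[2,3])/d[:,2:]);print('rest',cv2.minAreaRect(W[:,:2].astype(np.float32)),W.mean(0))
cv2.imwrite('pics/crop2.png',cv2.resize(cv2.imread('pics/side2.png')[60:240,180:380],None,fx=3,fy=3))
"
```

```text
t 28.98 [582.9 308.9 131.9] ydir -0.0 F [ 0.73 -0.39 -0.79] w 25.7 g 29.99928653240204 q6 0.47
top 6875 [388.  64.] mid [ 872.4 -221.3   76.6] size [162. 226.  20.] z 80.9
top 332 [185. 123.] mid [736.4 206.9  83.4] size [42. 41.  9.] z 84.0
top 754 [555. 153.] mid [ 680.2 -583.6   58.9] size [177.  27.   8.] z 57.3
top 464 [427. 205.] mid [ 572.6 -297.8   70.2] size [50. 49. 19.] z 75.7
top 476 [124. 265.] mid [442.7 320.7  78.9] size [49. 50. 16.] z 82.9
top 482 [421. 268.] mid [ 440.9 -282.8   72.3] size [50. 50. 17.] z 76.2
1018 [302 212] [340 240]
rest ((663.49853515625, -14.074390411376953), (96.02440643310547, 95.53510284423828), 80.61195373535156) [663.15815569 -14.539961     4.        ]
```

View pics/crop2.png

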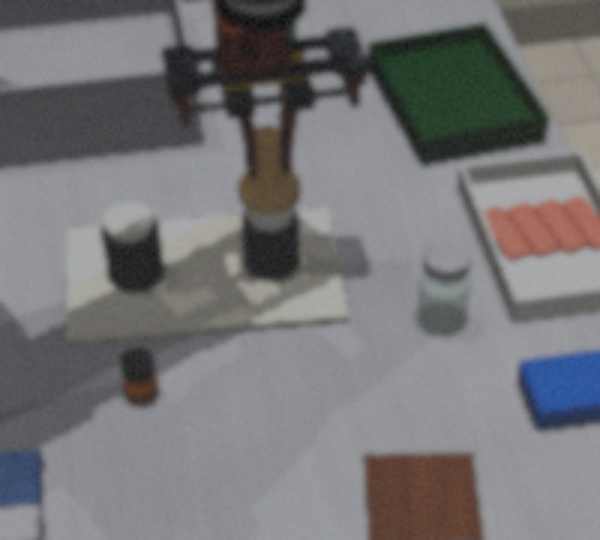

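The side view shows the press centred above the lid of the far tub at crop (270,200), with the near tub clear at (133,245). Descend gently while watching force.

Request:
play_rows --pt "0 0 -6" --pt "0 0 -6" --pt "0 0 -3" --pt "0 0 -2" --pt "0 0 -2" --pt "0 0 -2" --pt "0 0 0" --pt "0 0 0" --yaw '[0,0,0,0,0,0,0,0]'

```text
t: 29.75
ee_pos: [582.2, 309.8, 111.2]
orientation: [2.22, 2.223, -0.0]
ft_force: [-2.2, -1.2, 5.4]
width: 25.3
grasp_force: 30.0
```

Request:
play_rows --pt "0 0 -1" --pt "0 0 -1" --pt "0 0 0" --pt "0 0 0" --yaw '[0,0,0,0]'

```text
t: 30.08
ee_pos: [582.3, 309.8, 109.5]
orientation: [2.22, 2.223, -0.0]
ft_force: [-2.3, -1.4, 7.3]
width: 25.4
grasp_force: 30.0
```

Request:
play_rows --pt "0 0 -1" --pt "0 0 -0.5" --pt "0 0 0" --pt "0 0 0" --yaw '[0,0,0,0]'

```text
t: 30.42
ee_pos: [582.3, 309.8, 108.2]
orientation: [2.22, 2.223, -0.0]
ft_force: [-3.1, -2.8, 8.5]
width: 25.4
grasp_force: 30.0
```

Request:
play_rows --pt "0 0 -1" --pt "0 0 0" --pt "0 0 0" --yaw '[0,0,0]'

```text
t: 30.67
ee_pos: [582.3, 309.8, 107.5]
orientation: [2.22, 2.223, 0.0]
ft_force: [-4.3, -1.6, 10.9]
width: 25.5
grasp_force: 30.0
```

Request:
play_rows --pt "0 0 -1" --pt "0 0 0" --pt "0 0 0" --yaw '[0,0,0]'

```text
t: 30.92
ee_pos: [582.3, 309.9, 107.0]
orientation: [2.22, 2.223, 0.0]
ft_force: [-4.5, -3.1, 13.9]
width: 25.7
grasp_force: 30.0
```

Request:
play_rows --pt "0 0 -1" --pt "0 0 0" --pt "0 0 0" --yaw '[0,0,0]'

```text
t: 31.17
ee_pos: [582.4, 309.9, 106.5]
orientation: [2.22, 2.223, 0.001]
ft_force: [-7.0, -3.2, 17.9]
width: 26.0
grasp_force: 30.0
```

Request:
play_rows --pt "0 0 -1" --pt "0 0 0" --pt "0 0 0" --yaw '[0,0,0]'

```text
t: 31.42
ee_pos: [582.5, 310.0, 106.0]
orientation: [2.22, 2.223, 0.001]
ft_force: [-6.5, -3.6, 21.1]
width: 25.8
grasp_force: 30.0
```

Request:
play_rows --pt "0 0 -1" --pt "0 0 0" --pt "0 0 0" --yaw '[0,0,0]'

```text
t: 31.67
ee_pos: [582.5, 310.0, 105.5]
orientation: [2.22, 2.223, 0.001]
ft_force: [-8.4, -4.4, 23.9]
width: 26.1
grasp_force: 30.0
```

The force is well past 10 N, so the lid should be at its stop. Lift and check.

Request:
play_rows --pt "0 0 3" --pt "0 0 3" --pt "0 0 5" --pt "0 0 15" --pt "0 0 30" --pt "-40 0 5" --pt "-40 0 0" --pt "0 0 0" --yaw '[0,0,0,0,0,0,0,0]'

```text
t: 32.33
ee_pos: [495.0, 308.2, 162.1]
orientation: [-2.217, -2.222, 0.011]
ft_force: [-1.1, 0.9, -2.0]
width: 26.0
grasp_force: 30.0
```

Request:
play_rows --pt "-29 5 0" --pt "-29 5 0" --pt "0 0 0" --pt "0 0 0" --yaw '[0,0,0,0]'

```text
t: 32.67
ee_pos: [443.2, 320.0, 163.1]
orientation: [-2.218, -2.225, 0.001]
ft_force: [0.8, 0.1, -1.3]
width: 25.8
grasp_force: 30.0
```

```bash
python3 -c "
from h import *
st();lids('top');lids('side')
im=viewer.get_image('top');P=cloud(im)
m=(P[...,2]>66)&(P[...,2]<92)&(abs(P[...,0]-582)<22)&(abs(P[...,1]-311)<22)&(im['pixels'].min(-1)>100)
q=P[m];A=np.c_[q[:,:2]-q[:,:2].mean(0),np.ones(len(q))];c=np.linalg.lstsq(A,q[:,2],rcond=None)[0];print('lid z',c[2],'tilt deg',np.degrees(c[:2]),len(q))
im=viewer.get_image('side');save(im,'side3.png')
cv2.imwrite('pics/crop3.png',cv2.resize(cv2.imread('pics/side3.png')[60:210,180:380],None,fx=4,fy=4,interpolation=cv2.INTER_CUBIC))
"
```

```text
t 32.67 [443.2 320.  163.1] ydir 0.2 F [ 0.79  0.13 -1.3 ] w 25.8 g 29.99924898147583 q6 0.6
top 6867 [388.  64.] mid [ 872.  -221.2   77.4] size [162. 226.  18.] z 80.9
top 333 [185. 123.] mid [736.4 206.9  71.9] size [42. 41. 31.] z 84.0
top 753 [555. 153.] mid [ 680.2 -584.    58.6] size [178.  27.   7.] z 57.4
top 445 [134. 197.] mid [582.8 310.4  74. ] size [46. 50.  8.] z 73.5
top 460 [426. 205.] mid [ 572.5 -297.3   72. ] size [50. 49. 15.] z 75.8
top 482 [421. 268.] mid [ 440.9 -283.    70.9] size [50. 50. 21.] z 76.1
side 168 [269. 132.] mid [580.3 306.8  67.6] size [57. 50. 21.] z 73.6
side 205 [328. 149.] mid [734.3 204.9  72.5] size [45. 47. 34.] z 82.4
side 5804 [434. 268.] mid [ 871.2 -222.7   71.1] size [163. 228.  32.] z 80.7
side 443 [311. 316.] mid [ 570.  -298.8   68.3] size [57. 49. 26.] z 75.8
side 452 [248. 320.] mid [ 440.  -284.    71.8] size [56. 49. 20.] z 76.5
lid z 73.5772591968875 tilt deg [-0.19257397  0.04475029] 407
```

View pics/crop3.png

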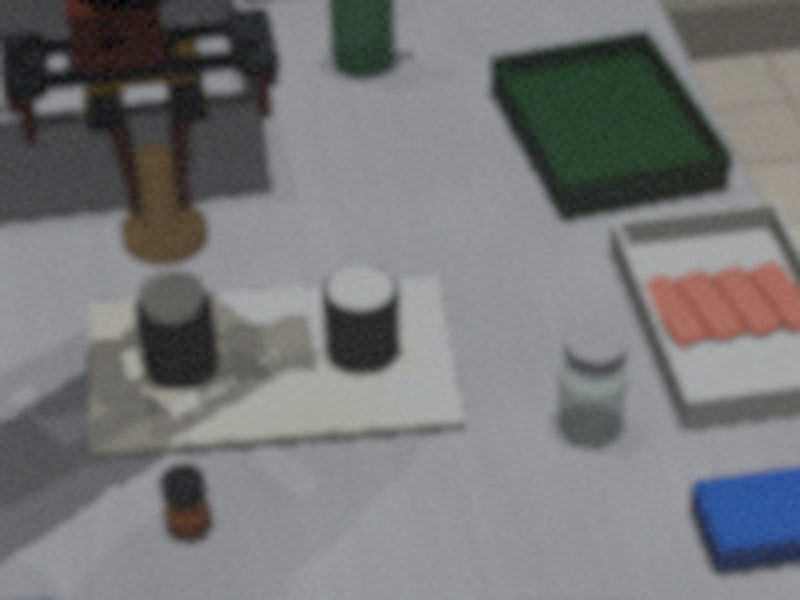

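The far tub's lid is now flush and level (top at (360,290) in the crop, tilt under 0.2°). The press is above the near tub, so I press that one.

Request:
play_rows --pt "0 0 -20" --pt "0 0 -15" --pt "0 0 -6" --pt "0 0 -4" --pt "0 0 -2" --pt "0 0 -2" --pt "0 0 0" --pt "0 0 0" --yaw '[0,0,0,0,0,0,0,0]'

```text
t: 33.53
ee_pos: [444.9, 320.0, 114.9]
orientation: [2.22, 2.222, 0.002]
ft_force: [0.1, -0.7, 0.1]
width: 25.2
grasp_force: 30.0
```

Request:
play_rows --pt "0 0 -2" --pt "0 0 -1" --pt "0 0 -1" --pt "0 0 -1" --pt "0 0 0" --pt "0 0 0" --yaw '[0,0,0,0,0,0]'

```text
t: 34.03
ee_pos: [444.9, 320.0, 110.3]
orientation: [2.22, 2.222, 0.002]
ft_force: [-1.3, -1.7, 6.1]
width: 25.6
grasp_force: 30.0
```

Request:
play_rows --pt "0 0 -1" --pt "0 0 -1" --pt "0 0 0" --pt "0 0 0" --yaw '[0,0,0,0]'

```text
t: 34.37
ee_pos: [444.9, 320.0, 108.3]
orientation: [2.22, 2.222, 0.002]
ft_force: [-2.6, -2.7, 7.2]
width: 25.8
grasp_force: 30.0
```

Request:
play_rows --pt "0 0 -1" --pt "0 0 0" --pt "0 0 0" --yaw '[0,0,0]'

```text
t: 34.62
ee_pos: [444.9, 320.1, 107.6]
orientation: [2.22, 2.222, 0.002]
ft_force: [-2.1, -3.8, 10.5]
width: 25.4
grasp_force: 30.0
```

Request:
play_rows --pt "0 0 -1" --pt "0 0 0" --pt "0 0 0" --yaw '[0,0,0]'

```text
t: 34.87
ee_pos: [445.0, 320.1, 107.0]
orientation: [2.22, 2.222, 0.002]
ft_force: [-3.1, -3.8, 12.4]
width: 25.7
grasp_force: 30.0
```

Request:
play_rows --pt "0 0 -1" --pt "0 0 -1" --pt "0 0 0" --pt "0 0 0" --yaw '[0,0,0,0]'

```text
t: 35.2
ee_pos: [445.1, 320.2, 105.7]
orientation: [2.22, 2.222, 0.003]
ft_force: [-5.7, -4.2, 22.3]
width: 25.2
grasp_force: 30.0
```

Request:
play_rows --pt "0 0 -1" --pt "0 0 -1" --pt "0 0 0" --pt "0 0 0" --yaw '[0,0,0,0]'

```text
t: 35.53
ee_pos: [445.2, 320.3, 104.6]
orientation: [2.22, 2.222, 0.003]
ft_force: [-7.4, -6.8, 29.9]
width: 25.6
grasp_force: 30.0
```

Request:
play_rows --pt "0 0 3" --pt "0 0 4" --pt "0 0 6" --pt "0 0 20" --pt "0 0 28" --pt "0 0 0" --pt "20 -36 0" --pt "20 -36 0" --yaw '[0,0,0,0,0,0,0,0]'

```text
t: 36.2
ee_pos: [484.4, 248.7, 162.5]
orientation: [2.215, 2.227, 0.003]
ft_force: [0.8, 0.5, -2.1]
width: 25.7
grasp_force: 30.0
```

Request:
play_rows --pt "20 -36 0" --pt "20 -36 0" --pt "20 -36 0" --pt "20 -36 0" --pt "20 -36 0" --pt "20 -36 0" --pt "0 0 0" --pt "0 0 0" --yaw '[0,0,0,0,0,0,0,0]'

```text
t: 36.87
ee_pos: [604.9, 29.9, 161.4]
orientation: [-2.224, -2.218, 0.0]
ft_force: [-0.3, 0.9, -1.4]
width: 25.7
grasp_force: 30.0
```

```bash
python3 -c "
from h import *
st();lids('top')
im=viewer.get_image('top');P=cloud(im)
for x,y in((582,311),(443,320)):
  m=(P[...,2]>66)&(P[...,2]<92)&(abs(P[...,0]-x)<22)&(abs(P[...,1]-y)<22)&(im['pixels'].min(-1)>100)
  q=P[m];A=np.c_[q[:,:2]-q[:,:2].mean(0),np.ones(len(q))];c=np.linalg.lstsq(A,q[:,2],rcond=None)[0];print('lid z',c[2],'tilt deg',np.degrees(c[:2]),len(q))
im=viewer.get_image('side');save(im,'side4.png')
cv2.imwrite('pics/crop4.png',cv2.resize(cv2.imread('pics/side4.png')[80:260,180:390],None,fx=3,fy=3,interpolation=cv2.INTER_CUBIC))
"
```

```text
t 36.87 [604.9  29.9 161.4] ydir -0.2 F [-0.33  0.93 -1.42] w 25.7 g 29.99935269355774 q6 0.03
top 6860 [388.  64.] mid [ 872.6 -220.9   77.9] size [161. 226.  16.] z 80.9
top 283 [183. 123.] mid [736.5 209.6  72. ] size [42. 36. 31.] z 84.2
top 747 [555. 153.] mid [ 680.2 -583.1   58.3] size [177.  28.   7.] z 57.5
top 446 [134. 197.] mid [582.8 310.3  73.7] size [47. 49.  8.] z 73.7
top 457 [427. 205.] mid [ 572.6 -297.4   71. ] size [50. 49. 17.] z 75.7
top 470 [126. 265.] mid [443.6 319.7  73.9] size [47. 50.  8.] z 73.7
top 480 [421. 268.] mid [ 441.4 -282.5   71.5] size [49. 50. 17.] z 76.1
lid z 73.73526848821045 tilt deg [-0.34000826 -0.35121217] 407
lid z 73.67919375098452 tilt deg [-0.126052   -0.38116317] 424
```

View pics/crop4.png

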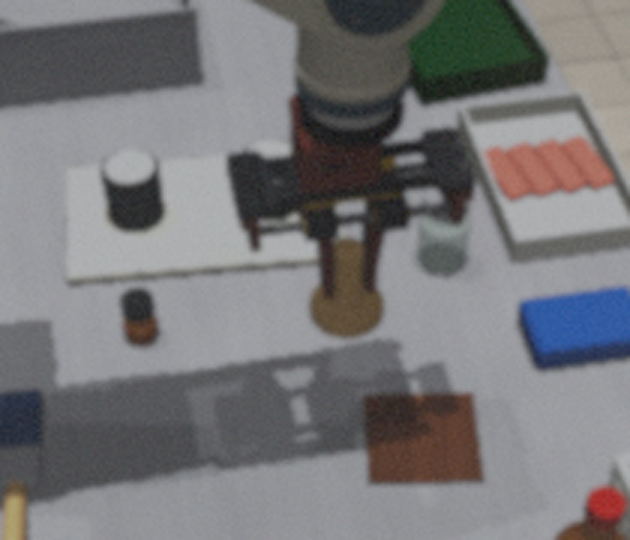

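Both lids are at the same height and level. Stand the press back on the plate centre (664,-12.5).

Request:
play_rows --pt "29.5 -21 0" --pt "29.5 -21.5 0" --pt "0 0 0" --pt "0 0 0" --pt "0 0 -40" --pt "0 0 -40" --pt "0 0 -25" --pt "0 0 -10" --yaw '[0,0,0,0,0,0,0,0]'

```text
t: 37.68
ee_pos: [658.9, -8.7, 42.9]
orientation: [-2.214, -2.221, 0.008]
ft_force: [-0.9, -0.5, -1.6]
width: 25.9
grasp_force: 30.0
```

Request:
play_rows --pt "0 0 -4" --pt "0 0 0" --pt "0 0 0" --pt "0 0 0" --yaw '[0,0,0,0]'

```text
t: 38.02
ee_pos: [664.7, -10.4, 45.3]
orientation: [2.218, 2.221, 0.004]
ft_force: [0.1, -1.1, -1.5]
width: 25.7
grasp_force: 30.0
```

Request:
play_rows --pt "0 0 -2" --pt "0 0 -1" --pt "0 0 0" --pt "0 0 0" --yaw '[0,0,0,0]'

```text
t: 38.35
ee_pos: [663.4, -10.8, 40.5]
orientation: [2.22, 2.222, 0.0]
ft_force: [0.2, 0.2, -1.2]
width: 25.4
grasp_force: 30.0
```

Request:
play_rows --pt "0 0 -1" --pt "0 0 0" --pt "0 0 0" --yaw '[0,0,0]'

```text
t: 38.6
ee_pos: [663.2, -10.7, 39.1]
orientation: [-2.22, -2.222, 0.0]
ft_force: [-0.1, -0.2, -1.7]
width: 25.5
grasp_force: 30.0
```

Request:
play_rows --pt "0.5 -1.5 -1" --pt "0 0 -1" --pt "0 0 0" --pt "0 0 0" --yaw '[0,0,0,0]'

```text
t: 38.93
ee_pos: [663.7, -12.2, 37.0]
orientation: [-2.22, -2.222, 0.0]
ft_force: [-0.8, -0.1, -1.6]
width: 25.4
grasp_force: 30.0
```

Request:
play_rows --pt "0 0 -1" --pt "0 0 0" --pt "0 0 0" --yaw '[0,0,0]'

```text
t: 39.18
ee_pos: [663.9, -12.2, 36.6]
orientation: [2.22, 2.223, 0.0]
ft_force: [-1.5, -0.1, 3.9]
width: 25.7
grasp_force: 30.0
```

Request:
play_rows --pt "0 0 -1" --pt "0 0 0" --pt "0 0 0" --yaw '[0,0,0]'

```text
t: 39.43
ee_pos: [663.9, -12.2, 36.6]
orientation: [2.22, 2.223, 0.0]
ft_force: [-5.0, -0.1, 12.0]
width: 25.3
grasp_force: 30.0
```

Request:
play_rows --pt "0 0 -1" --pt "0 0 0" --pt "0 0 0" --yaw '[0,0,0]'

```text
t: 39.68
ee_pos: [663.9, -12.2, 36.5]
orientation: [2.22, 2.223, 0.0]
ft_force: [-8.4, 0.6, 19.6]
width: 25.7
grasp_force: 30.0
```

Request:
play_rows --pt "0 0 2" --pt "0 0 0" --pt "0 0 0" --yaw '[0,0,0]'

```text
t: 39.93
ee_pos: [664.1, -12.2, 36.6]
orientation: [2.22, 2.222, 0.001]
ft_force: [-1.9, 0.1, 6.4]
width: 25.6
grasp_force: 30.0
```

Request:
play_rows --pt "0 0 0" --pt "0 0 0" --pt "0 0 0" --pt "0 0 0" --pt "0 0 0" --pt "0 0 0" --pt "0 0 0" --pt "0 0 0" --yaw '[0,0,0,0,0,0,0,0]' --gripper 0

```text
t: 40.6
ee_pos: [663.8, -12.2, 36.1]
orientation: [-2.22, -2.223, 0.0]
ft_force: [0.8, -0.1, 0.4]
width: 75.7
grasp_force: 0.0
```

Request:
play_rows --pt "0 0 0" --pt "0 0 0" --pt "0 0 20" --pt "0 0 40" --pt "0 0 40" --pt "0 0 40" --pt "0 0 20" --pt "0 0 0" --yaw '[0,0,0,0,0,0,0,0]'

```text
t: 41.27
ee_pos: [667.1, -12.3, 202.6]
orientation: [2.215, 2.217, 0.011]
ft_force: [0.5, -0.5, 0.2]
width: 87.7
grasp_force: 0.0
```

Request:
play_rows --pt "-40 0 0" --pt "-40 0 0" --pt "-40 0 0" --pt "-40 0 0" --pt "-40 0 0" --pt "0 0 0" --pt "0 0 0" --yaw '[0,0,0,0,0,0,0]'

```text
t: 41.85
ee_pos: [461.3, -12.1, 195.5]
orientation: [-2.219, -2.221, 0.002]
ft_force: [0.1, -0.7, 0.2]
width: 87.8
grasp_force: 0.0
```

```bash
python3 -c "
from h import *
st();lids('top');lids('side')
im=viewer.get_image('top');save(im,'top2.png');P=cloud(im)
for z in(40,13):
  m=(P[...,2]>z)&(P[...,2]<90)&(P[...,0]>610)&(P[...,0]<720)&(abs(P[...,1])<90); q=P[m];print('press',(q.min(0)+q.max(0))/2,np.ptp(q,0))
"
```

```text
t 41.85 [461.3 -12.1 195.5] ydir 0.1 F [ 0.09 -0.75  0.24] w 87.8 g 0.0 q6 -0.05
top 6858 [388.  64.] mid [ 872.1 -221.3   76.4] size [160. 226.  21.] z 80.9
top 334 [185. 123.] mid [736.4 206.9  71.7] size [41. 41. 33.] z 84.2
top 732 [555. 153.] mid [ 680.4 -583.8   58.6] size [178.  28.   7.] z 57.4
top 83 [289. 160.] mid [663.6 -11.9  76.4] size [20. 21.  7.] z 77.3
top 442 [134. 197.] mid [582.8 310.4  73.5] size [46. 49.  9.] z 73.8
top 459 [426. 205.] mid [ 572.5 -297.3   71.4] size [50. 49. 17.] z 75.7
top 466 [126. 265.] mid [443.6 319.8  73.4] size [47. 50. 10.] z 73.6
top 481 [421. 268.] mid [ 441.4 -282.7   72.9] size [49. 49. 14.] z 76.0
side 216 [328. 149.] mid [734.3 203.6  71.9] size [45. 54. 34.] z 82.5
side 5911 [434. 269.] mid [ 871.7 -222.7   70.6] size [163. 227.  31.] z 80.6
side 446 [311. 316.] mid [ 570.  -299.1   68.4] size [57. 50. 22.] z 75.9
side 458 [248. 320.] mid [ 440.  -283.6   70.8] size [56. 49. 20.] z 76.6
press [663.51837655 -11.87654247  60.34479949] [24.37145783 25.18671318 39.15528383]
press [664.28496489 -11.96470733  46.74285725] [59.34625152 60.7032952  66.35916833]
```

View pics/top2.png

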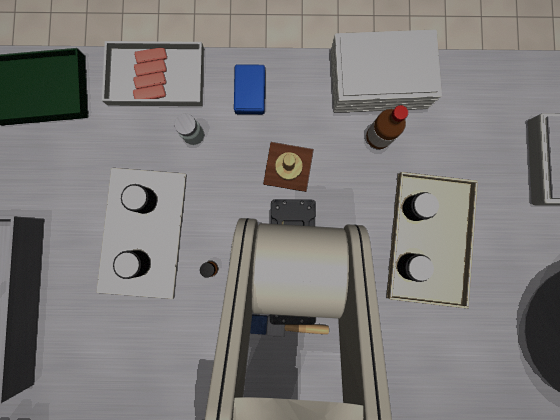

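The press stands centred on its plate at (289,165). Both fulls on the board have their lids home, and both empties in the tray have their lids up. I'm handing the job in.

```bash
python3 -c "
from h import *
print(ticket.close_job())"
```

```text
the job is handed in; nothing more can be done
None
```

I sorted all four tubs, two full on the board and two empty in the tray; the full lids are pressed level and home, the press is back in the middle of its rest plate, and the job is handed in (no verdict was returned).

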